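# Open the slanted oil filler of the bench air pump

### The job

Unscrew the black cap from the slanted oil filler neck of the pump until its thread lets go and lift it clear. Then set it down, without dropping it, in the empty compartment of the aluminium parts tray, standing flat with its open end down, and let go. Leave the other things on the bench and in the tray where they are.

Things in the scene. Friction and masses are not known exactly. Their poses are not given: they have to be found in the camera images.
- cap_center (a point): centre (half-way up, on the axis) of the round black ribbed plastic cap, 60 mm in diameter, 48 mm tall, 0.15 kg, open below, closed top 9 mm thick. Its z axis points along the cap from the open end to the closed top. Screwed home, it lies 15 mm below the neck's mouth along the neck.
- neck: the filler neck, a steel threaded tube 44 mm over its thread, fixed to the pump. Origin at the centre of its mouth; z axis points out of the mouth along the neck, 32 degrees from vertical, leaning roughly towards the robot. 40 mm are free all round the upper half of the cap, and nothing stands above it.
- pump: cream-painted bench air pump, fixed to the bench, 210 mm long (x) by 170 mm wide, 182 mm tall at its finned cylinder, which stands 45 mm behind the origin; origin at the middle of its footprint on the bench, x axis points away from the neck's side. The neck's mouth is 96 mm before the origin and 156 mm up.
- tray: low aluminium parts tray fixed to the bench, 310 mm (x) by 180 mm (y), 24 mm tall, walls 4 mm thick, one wall across the middle makes two equal compartments along x, each about 149 by 172 mm inside; origin at the centre of its underside. It stands on the left or the right of the pump.
- tray_cell (a point): centre of the floor of the tray's empty compartment, the one nearer the robot, 4 mm above the bench; x and y axes along the tray's
- air_cylinder: cream and aluminium air cylinder lying on a steel plate, fixed to the bench on the other side of the pump from the tray, 290 mm long (x), 90 mm wide, 103 mm tall; origin at the centre of its underside
- spanner: steel spanner 190 mm long lying on the bench near the robot; origin on its long axis, on the bench
- screwdriver: black-handled screwdriver 170 mm long lying on the bench at the left side; origin on its long axis, on the bench
- oil_bottle: grey plastic bottle, 66 mm diameter, 190 mm tall, standing behind and beside the pump; origin at the centre of its underside
- jar: glass jar with a steel lid, 72 mm diameter, 90 mm tall, standing behind and beside the pump; origin at the centre of its underside
- union: brass hexagonal pipe union, about 52 mm across, 70 mm tall, standing upright; origin at the centre of its underside
- mug: white mug, 80 mm diameter, 90 mm tall; origin at the centre of its underside
- filter: paper filter cartridge, 70 mm diameter, 70 mm tall, standing in the far compartment of the tray; origin at the centre of its underside
- cap: the same cap; origin at the centre of its open end, 24 mm below its centre. Right-hand thread, easy to turn: seen from outside it unscrews anticlockwise (positive rotation about its z) and climbs 14 mm per turn. The thread lets go after about 1.8 turns; then 20 mm more along the neck's axis clears the neck. Let go part-way, it stays where it is.
Things that resemble listed ones, but are neither listed nor needed, are in the scene too. What is meant by the cap is not green, red or turquoise, and is the larger of those in its own colour.

How it is judged:
By the outcome, as a careful person would: the job done as asked, in the order asked, and still so for the second after the job is handed in, with the robot touching nothing.
It also fails if it takes over 72 s, if anything falls off the work surface, if the arm or the gripper's body presses on something with over 40 N, if the wrist force passes 120 N, or if a joint passes its speed limit or range.

### The arm

A 6-joint arm with a two-finger parallel gripper is mounted at the origin on the work surface. World frame = base frame: x ahead of the robot, y to its left, z up, the work surface at z = 0. Lengths are in mm, angles in rad, forces in N, time in s.
With the tool pointing down it reaches from about 400 to 925 mm from the base axis. Payload 12.5 kg.
Tool frame: the origin (TCP) lies at the very end of the fingers, on their centre line; the grasp point (between the pads) lies 19 mm behind it; z points along the fingers, y is the line along which they close (so a half turn about z gives the same grasp; the last joint's range is limited). The gripper opens to 95 mm and grips with 3 to 60 N. Pads are 20 mm wide; open, the fingers measure 119 mm over their backs; the gripper's body (75 mm by 180 mm) begins 59 mm behind the grasp point.
Start: joints at [1.091, 0.491, 1.559, -0, 1.092, -0.106], TCP at [228.207, 581.866, 214.661] pointing down, gripper open.
Joint ranges: [-3.1, 3.1], [-0.84, 2.19], [0.05, 2.79], [-1.13, 4.28], [0.06, 2.93], [-2.69, 2.69]. Speed limits (rad/s): [2.22, 2.22, 2.79, 3.14, 3.14, 3.14].

### API

Orientations are given as [roll, pitch, yaw] about the fixed x, y, z axes, in that order (R = Rz(yaw) Ry(pitch) Rx(roll)).
In Python, from cell import * gives the robot as it stands.
- The arm moves only by the tool jog_arm, never from a script. Its argument "targets" is a list of rows, each an object with "turn": the turn, a rotation vector about the world's x, y, z in degrees, a list of three; "slide": the shift along the world's x, y, z in mm, a list of three; "claw": the opening in per cent of the stroke, from 0 (shut) to 100 (fully open). In form: [{"turn": [wx, wy, wz], "slide": [x, y, z], "claw": claw}, ...]. A call has 1 to 5 rows; each row shifts and turns the commanded pose from where the row before left it; what a row does not reach is not made up. A row lasts 1/8 s, in which the tool goes at most 62.5 mm and 10.7 degrees, less where a joint would pass 70% of its speed; a pose out of reach is approached as far as the arm can. A call with a gripper value outside its range is refused whole. The fingers move at their own pace and stop on an object; the grip force is fixed at half the most. Time passes only in rows, so rows that do not move let the fingers close. It gives the time, the measured TCP pose, the force, the opening and the grip force at its end, in the units of the state.
- state(): the state, without advancing time (a new reading comes with each control period).
- read_camera(name): name is "scene" or "top" or "wrist"; returns a dict with "frame" (420x560x3 uint8, blue, green, red), "mtx" (3x3 intrinsics, pixels), "R" (3x3) and "t" (3): a world point X has camera coordinates R X + t. Camera axes: x right, y down, z forward; pixel columns grow to the right and rows downward; lengths in mm; the calibration is good to about 2 mm. The wrist camera is an equidistant fisheye: a pixel r from the principal point sees the ray r / f radians off the axis. A picture is of the moment at which its call begins. There is no depth.
- job_done(): hands the job in; it is judged then, once.
Trained networks look in the newest picture that a camera, given by its name, has taken for a name from the list of things; names that differ only in an ending like _2 or _b are one class to them, and where a whole thing is asked for, a point or a joint stands for the part that bears it (a point fixed in the world has none). Each returns a list of dicts, best first, with "conf" (0 to 1); they miss things now and then, are a little off and sometimes report something else, mostly with a low value. They report only what shows in the picture. A call takes as long as a camera call. They do not tell look-alikes from the thing itself.
- look_for(query, camera): "xy" ([column, row] in pixels, amid what is visible of it).
The state is a dict: "t": time; "joints": joint angles; "qvel": joint speeds; "tau": joint torques, N m; "eef_pos": TCP position; "tcp_rot": TCP orientation; "ft_force": force on the tool from outside, world axes, zero at the start; "moment": the same for the moment, N m; "opening": opening from 0.0 (shut) to 1.0 (fully open); "grip_force": force on a finger pad.
Only numpy, scipy, OpenCV 4.12 (cv2) and the standard library are available. Lean on these libraries where they do the work, as an engineer would, in place of code of your own. Each camera call takes 0.05 s, during which the arm holds its last target. There are 200 camera calls.

## Working session

There is one attempt and no reset: what is moved stays moved. The work goes in short steps, Python scripts to look and compute and a tool call to move; the robot and the scene stay as the last step left them, time stands still between calls to the robot, and variables do not carry over. Pictures are saved under pics/ and viewed, at most 10 in all, crops included, and the job is handed in when it is done.

Besides the shell and the picture viewer there is one more tool, called after "Emit:" by a JSON object that holds its "op" and its "data", one argument or row to a line. jog_arm: Moves the arm, as the interface text tells. Its arguments: {"type":"object","properties":{"targets":{"type":"array","items":{"type":"object","properties":{"turn":{"type":"array","items":{"type":"number"}},"slide":{"type":"array","items":{"type":"number"}},"claw":{"type":"number"}}}}},"required":["targets"]}

```bash
mkdir -p pics; ls; python3 - <<'E'
from cell import *
import cv2,numpy as np
for c in ["scene","top"]:
    d=read_camera(c); cv2.imwrite(f"pics/{c}0.png",d["frame"])
    np.savez(f"{c}0.npz",**d)
    print(c,(-d["R"].T@d["t"]).round(),d["mtx"].tolist(),d["R"].round(3).tolist())
    for q in ["cap","neck","pump","tray","tray_cell","filter","air_cylinder","union","mug"]:
        print(q,[(np.round(r["xy"]).tolist(),round(r["conf"],2)) for r in look_for(q,c)])
print(state())
E
```

```text
pics
scene [1085. -489. 1022.] [[389.54550224659084, 0.0, 287.3078693824258], [0.0, 389.54550224659084, 208.1339286580943], [0.0, 0.0, 1.0]] [[0.649, 0.761, 0.011], [0.608, -0.509, -0.609], [-0.458, 0.402, -0.793]]
cap [([298.0, 180.0], 0.84), ([337.0, 186.0], 0.84), ([273.0, 265.0], 0.75), ([276.0, 184.0], 0.66), ([248.0, 243.0], 0.51)]
neck [([302.0, 197.0], 0.54)]
pump [([317.0, 224.0], 0.66)]
tray [([182.0, 259.0], 0.7)]
tray_cell [([181.0, 263.0], 0.92)]
filter [([194.0, 273.0], 0.77)]
air_cylinder [([348.0, 158.0], 0.61), ([263.0, 303.0], 0.16)]
union [([288.0, 165.0], 0.65)]
mug [([107.0, 280.0], 0.69), ([298.0, 179.0], 0.64)]
top [ 246.  -22. 1702.] [[525.7595723737968, 0.0, 279.7435046416696], [0.0, 525.7595723737968, 216.0164147007348], [0.0, 0.0, 1.0]] [[0.078, -0.997, 0.006], [-0.976, -0.078, -0.204], [0.204, 0.01, -0.979]]
cap [([260.0, 232.0], 0.91), ([220.0, 223.0], 0.89), ([326.0, 239.0], 0.69), ([253.0, 275.0], 0.58)]
neck []
pump [([270.0, 209.0], 0.92)]
tray [([381.0, 273.0], 0.79)]
tray_cell [([379.0, 270.0], 0.61)]
filter [([385.0, 246.0], 0.58), ([205.0, 176.0], 0.46)]
air_cylinder [([174.0, 249.0], 0.87)]
union [([231.0, 284.0], 0.65), ([380.0, 272.0], 0.28)]
mug [([446.0, 294.0], 0.93)]
{'t': 1.0, 'joints': array([ 1.09141143e+00,  4.90892206e-01,  1.55892009e+00, -1.30628294e-05,
        1.09171159e+00, -1.05584543e-01]), 'qvel': array([-1.69048287e-04,  1.54711381e-05, -1.62857031e-03,  7.47140322e-04,
       -1.57640442e-03, -6.82075091e-04]), 'tau': array([ 1.83357297e-03, -6.12488151e+01, -2.58432502e+01,  6.93294103e-02,
        4.46448103e-02,  1.58784798e-05]), 'eef_pos': array([228.19707534, 581.85556829, 214.65885855]), 'tcp_rot': array([3.14152549e+00, 1.87754583e-05, 2.76779832e+00]), 'ft_force': array([-0.00188782, -0.20110956,  0.30375928]), 'moment': array([-0.01296367, -0.00781212, -0.04011753]), 'grip_force': 0.0, 'opening': 0.9979946863804546}
```

View pictures.

```bash
python3 - <<'E'
import cv2
s=cv2.imread("pics/scene0.png"); t=cv2.imread("pics/top0.png")
cv2.imwrite("pics/top_crop.png",cv2.resize(t[130:340,130:410],None,fx=2.85,fy=2.85,interpolation=cv2.INTER_CUBIC))
cv2.imwrite("pics/scene_crop.png",cv2.resize(s[130:330,140:400],None,fx=3,fy=3,interpolation=cv2.INTER_CUBIC))
E
```

```text
(no output)
```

View pics/top_crop.png

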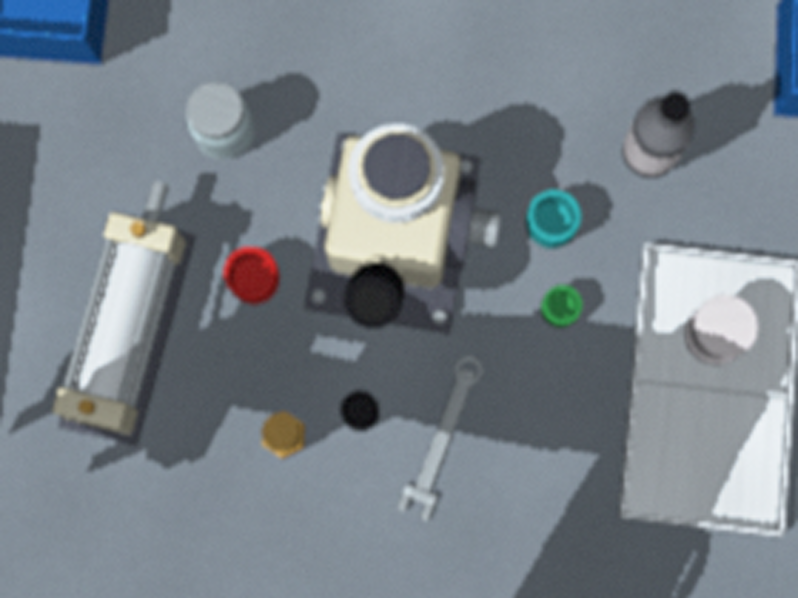

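View pics/scene_crop.png

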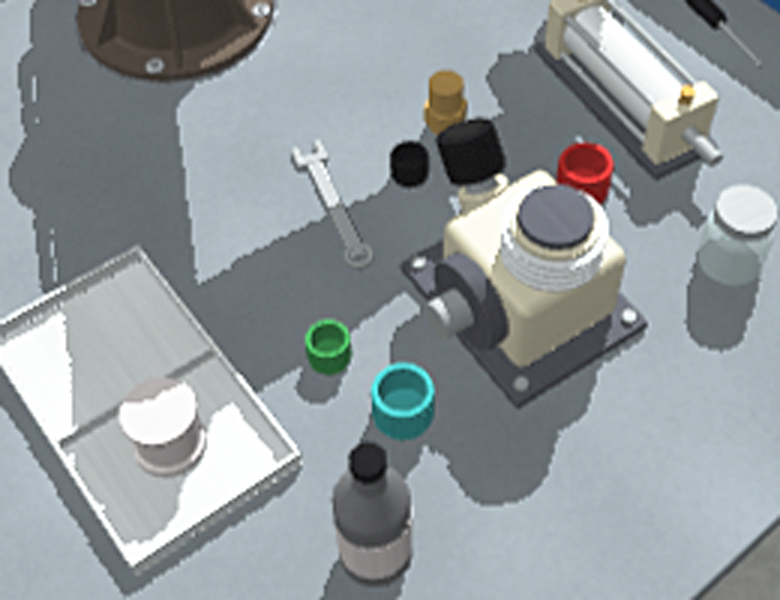

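Top view (full-frame pixels):
- Large black cap: (260,232), on the neck at the pump's front.
- Small black look-alike: (256,274), on the bench.
- Red: (218,226). Turquoise: (324,206). Green: (327,237).

The large black cap fits: it is the bigger of the two black ones and sits on the neck. In the scene view it is at (298,180), and the small one is at (276,184). The tray's near compartment is at about (379,290) in the top view. I'll measure next.

```bash
cat > h.py <<'E'
import numpy as np,cv2
from scipy.optimize import least_squares,minimize
V={c:dict(np.load(f"{c}0.npz")) for c in ["scene","top"]}
def proj(d,X):
    p=(d["R"]@np.atleast_2d(X).T).T+d["t"]; p=p@d["mtx"].T; return p[:,:2]/p[:,2:]
def rect(p,L,W,z):
    x,y,a=p; c,s=np.cos(a),np.sin(a)
    return np.array([[x+c*u*L/2-s*v*W/2,y+s*u*L/2+c*v*W/2,z] for u,v in [(-1,1),(-1,-1),(1,-1),(1,1)]])
def axis(az,t=np.radians(32)): return np.array([np.sin(t)*np.cos(az),np.sin(t)*np.sin(az),np.cos(t)])
def cyl(c,a,r=30,h=48,n=48):
    u=np.cross(a,[0,1,0.]);u/=np.linalg.norm(u);v=np.cross(a,u);th=np.linspace(0,2*np.pi,n)
    ring=r*(np.outer(np.cos(th),u)+np.outer(np.sin(th),v))
    return np.vstack([c+ring+a*h/2,c+ring-a*h/2])
def tomask(d,X,k=4):
    hull=cv2.convexHull((proj(d,X)*k+k/2).astype(np.float32)); m=np.zeros((420*k,560*k),np.uint8)
    cv2.fillConvexPoly(m,np.round(hull).astype(int),1); return cv2.resize(m.astype(np.float32),(560,420),interpolation=cv2.INTER_AREA)
E
python3 - <<'E'
from h import *
T=lambda p:np.array(p)/2.85+130
S=lambda p:np.array(p)/3+[140,130]
# corners order: front-left(y+), front-right(y-), back-right, back-left ; top image: left=y+
def fit(top,scn,L,W,z,x0,fz=False):
    def f(p):
        R=rect(p[:3],L,W,p[3] if fz else z); r=[]
        for c,o in (("top",top),("scene",scn)):
            q=proj(V[c],R)
            for i,xy in o.items(): r+=list(q[i]-xy)
        return r
    s=least_squares(f,x0+([z] if fz else []),loss="soft_l1"); return s.x,np.round(f(s.x),1)
# tray: front = toward robot (bottom in top image)
print("tray",*fit({0:T([622,517]),1:T([785,533]),3:T([645,243])},{0:S([137,250]),3:S([300,455]),2:S([133,568])},310,180,24,[400,-330,0.]))
print("pump",*fit({0:T([305,308]),1:T([450,330]),3:T([338,135]),2:T([478,158])},{1:S([402,266]),2:S([517,402]),3:S([646,325])},210,170,12,[500,0,0.]))
M={}
for c,(x,y) in (("scene",(298,180)),("top",(260,232))):
    g=V[c]["frame"].max(2); 
    b=(g<50).astype(np.uint8); n,l,st,ce=cv2.connectedComponentsWithStats(b,connectivity=4); k=l[y,x]; M[c]=(l==k).astype(np.float32)
    print(c,k,st[k],ce[k],g[y-14:y+15:2,x].tolist(),g[y,x-16:x+17:2].tolist())
def cost(p):
    a=axis(p[3]); e=0
    for c in M: e+=np.abs(tomask(V[c],cyl(p[:3],a))-M[c]).sum()
    return e
best=min((minimize(cost,[420,y,143,az],method="Nelder-Mead",options=dict(initial_simplex=np.array([[420,y,143,az]]+[[420+20*(i==0),y+20*(i==1),143+20*(i==2),az+.3*(i==3)] for i in range(4)]))) for az in (2.8,3.3) for y in (20,)),key=lambda s:s.fun)
print(best.x,best.fun,[m.sum() for m in M.values()])
E
```

```text
tray [ 4.62018937e+02 -3.38000301e+02 -3.18630091e-02] [ 0.1 -1.   0.  -0.2 -0.1 -0.7 -0.5 -1.4  0.1 -0.7 -0.6 -0.1]
pump [ 6.11543641e+02  3.64288341e+01 -8.74032707e-02] [-0.5 -0.3  0.2  0.6 -0.6 -0.9  0.6 -0.8 -1.8 -0.9 -0.2  0.9  0.2 -1.2]
scene 83 [286 170  22  22 340] [296.78823529 180.77058824] [188, 184, 34, 52, 48, 20, 25, 25, 27, 25, 24, 24, 22, 131, 135] [74, 123, 63, 20, 28, 24, 25, 21, 25, 27, 23, 27, 28, 125, 116, 115, 113]
top 49 [251 223  21  22 358] [261.03910615 233.18156425] [230, 215, 95, 11, 23, 35, 41, 39, 43, 38, 41, 39, 37, 49, 100] [72, 64, 68, 58, 35, 38, 39, 39, 39, 39, 41, 38, 35, 17, 74, 98, 103]
[512.88999806  50.77306242 139.32680097   1.99913487] 209.875 [np.float32(340.0), np.float32(358.0)]
```

```bash
python3 - <<'E'
from h import *
M={}
for c,(x,y),th in (("scene",(298,180),62),("top",(260,232),56)):
    g=V[c]["frame"].max(2).copy(); g[:y-20]=255;g[y+20:]=255;g[:,:x-20]=255;g[:,x+20:]=255
    b=(g<th).astype(np.uint8); n,l,st,ce=cv2.connectedComponentsWithStats(b,connectivity=4); k=l[y,x]
    m=(l==k).astype(np.uint8); m=cv2.morphologyEx(cv2.morphologyEx(m,cv2.MORPH_CLOSE,np.ones((5,5))),cv2.MORPH_OPEN,np.ones((5,5)))
    M[c]=m.astype(np.float32); print(c,st[k],m.sum())
def cost(p,t=np.radians(32)):
    return sum(np.abs(tomask(V[c],cyl(p[:3],axis(p[3],t)))-M[c]).sum() for c in M)
def run(x0,f=cost):
    return minimize(f,x0,method="Nelder-Mead",options=dict(initial_simplex=np.array([x0]+[np.array(x0)+[12,12,12,.3][i]*np.eye(4)[i] for i in range(4)])))
for az in (2.7,3.05,3.4):
    s=run([522,44,143,az]); print(s.x.round(2),s.fun)
print("model",cost([523.9,44.1,143.3,3.054]))
im=[]
for c,(x,y) in (("scene",(298,180)),("top",(260,232))):
    k=10; o=cv2.resize(V[c]["frame"][y-20:y+20,x-20:x+20],None,fx=k,fy=k,interpolation=cv2.INTER_CUBIC)
    for P,col in ((s.x,(0,255,0)),([523.9,44.1,143.3,3.054],(0,0,255))):
        h=cv2.convexHull(proj(V[c],cyl(np.array(P[:3]),axis(P[3]))).astype(np.float32)); cv2.polylines(o,[np.int32((h-[x-20,y-20]+.5)*k)],True,col,1)
    im.append(o)
cv2.imwrite("pics/fit.png",np.hstack(im))
E
```

```text
scene [286 170  22  22 374] 370
top [250 223  22  22 381] 377
[513.49  46.5  143.74   2.94] 103.5625
[513.41  46.26 145.99   3.13] 107.1875
[513.46  47.11 142.83   3.03] 100.625
model 285.75
```

View pics/fit.png

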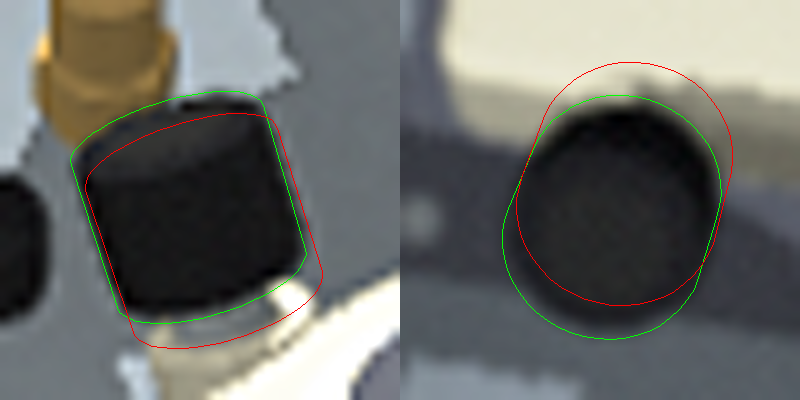

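The crop confirms the large black cap on the neck. Its fitted centre is about (513.5, 46.7, 143.5), and z matches the expected 143.3; the lean azimuth is about 3.05 rad. The first leg moves toward the neck and turns joint 6 to the start of an unscrewing stroke.

Emit:
{"op": "jog_arm", "data": {
  "targets": [
    {"turn": [0, 0, -10.5], "slide": [11, -28, 4], "claw": 100},
    {"turn": [0, 0, -10.5], "slide": [11, -28, 4], "claw": 100},
    {"turn": [0, 0, -10.5], "slide": [11, -28, 4], "claw": 100},
    {"turn": [0, 0, -10.5], "slide": [11, -28, 4], "claw": 100},
    {"turn": [0, 0, -10.5], "slide": [11, -28, 4], "claw": 100}
  ]
}}

```text
t: 1.62
eef_pos: [283.5, 440.9, 234.9]
tcp_rot: [3.141, -0.0, 1.846]
ft_force: [0.4, 0.1, -0.3]
opening: 0.999
grip_force: 0.0
```

Emit:
{"op": "jog_arm", "data": {
  "targets": [
    {"turn": [0, 0, -10.5], "slide": [11, -28, 4], "claw": 100},
    {"turn": [0, 0, -10.5], "slide": [11, -28, 4], "claw": 100},
    {"turn": [0, 0, -10.5], "slide": [11, -28, 4], "claw": 100},
    {"turn": [0, 0, -10.5], "slide": [11, -28, 4], "claw": 100},
    {"turn": [0, 0, -10.5], "slide": [11, -28, 4], "claw": 100}
  ]
}}

```text
t: 2.25
eef_pos: [338.5, 301.0, 254.9]
tcp_rot: [3.141, -0.0, 0.929]
ft_force: [0.5, -0.1, 0.4]
opening: 0.998
grip_force: 0.0
```

Emit:
{"op": "jog_arm", "data": {
  "targets": [
    {"turn": [0, 0, -10.5], "slide": [11, -28, 4], "claw": 100},
    {"turn": [0, 0, -10.5], "slide": [11, -28, 4], "claw": 100},
    {"turn": [0, 0, -10.5], "slide": [11, -28, 4], "claw": 100},
    {"turn": [0, 0, -10.5], "slide": [11, -28, 4], "claw": 100},
    {"turn": [0, 0, -10.5], "slide": [11, -28, 4], "claw": 100}
  ]
}}

```text
t: 2.88
eef_pos: [393.5, 160.9, 275.0]
tcp_rot: [-3.142, -0.0, 0.013]
ft_force: [-0.1, -0.4, 0.8]
opening: 1.0
grip_force: 0.0
```

Emit:
{"op": "jog_arm", "data": {
  "targets": [
    {"turn": [0, 0, -10.5], "slide": [11, -28, 4], "claw": 100},
    {"turn": [0, 0, -10.5], "slide": [11, -28, 4], "claw": 100},
    {"turn": [0, 0, -10.5], "slide": [11, -28, 4], "claw": 100},
    {"turn": [0, 0, -10.5], "slide": [11, -28, 4], "claw": 100}
  ]
}}

```text
t: 3.38
eef_pos: [437.5, 48.9, 291.0]
tcp_rot: [-3.141, -0.0, -0.72]
ft_force: [0.1, -0.1, 0.0]
opening: 1.0
grip_force: 0.0
```

Emit:
{"op": "jog_arm", "data": {
  "targets": [
    {"turn": [-0.73, -7.97, 0], "slide": [4.5, 0.7, -8], "claw": 100},
    {"turn": [-0.73, -7.97, 0], "slide": [4.5, 0.8, -8], "claw": 100},
    {"turn": [-0.73, -7.97, 0], "slide": [4.5, 0.8, -8], "claw": 100},
    {"turn": [-0.74, -7.97, 0], "slide": [4.5, 0.7, -8], "claw": 100},
    {"claw": 100, "turn": [0, 0, 0], "slide": [0, 0, -20]}
  ]
}}

```text
t: 4.0
eef_pos: [454.2, 53.2, 238.7]
tcp_rot: [-2.79, -0.447, -0.794]
ft_force: [1.0, -0.4, -0.1]
opening: 1.002
grip_force: 0.0
```

```bash
python3 - <<'E'
from cell import *
from h import *
s=state(); print(s["joints"].round(3),s["eef_pos"].round(1),s["tcp_rot"].round(4))
d=read_camera("wrist"); np.savez("wrist1.npz",**d); f=d["frame"].copy()
print(d["mtx"].round(1).tolist(), (-d["R"].T@d["t"]).round(1), d["R"][2].round(3))
print(look_for("cap","wrist"))
def fproj(X):
    p=(d["R"]@np.atleast_2d(X).T).T+d["t"]; r=np.hypot(p[:,0],p[:,1]); th=np.arctan2(r,p[:,2])
    return d["mtx"][:2,2]+(p[:,:2]/r[:,None])*(th*d["mtx"][0,0])[:,None]
h=fproj(cyl(np.array([513.5,46.7,143.5]),axis(3.05)))
k=1.4
o=cv2.resize(f,None,fx=k,fy=k,interpolation=cv2.INTER_CUBIC)
for q in (h[:48],h[48:]): cv2.polylines(o,[np.int32((q+.5)*k)],False,(0,255,0),1)
cv2.imwrite("pics/w1.png",o)
E
```

```text
[ 1.000e-03  6.900e-02  2.257e+00 -1.900e-01  2.600e-01  2.455e+00] [454.2  53.2 238.7] [-2.7898 -0.4471 -0.7942]
[[325.2, 0.0, 284.3], [0.0, 325.2, 209.5], [0.0, 0.0, 1.0]] [406.3  18.6 412.6] [ 0.363  0.107 -0.926]
[{'xy': [286.2, 205.8], 'conf': 0.93}, {'xy': [217.4, 265.5], 'conf': 0.79}, {'xy': [362.7, 72.3], 'conf': 0.78}, {'xy': [362.1, 309.0], 'conf': 0.77}, {'xy': [423.5, 114.4], 'conf': 0.73}]
```

View pics/w1.png

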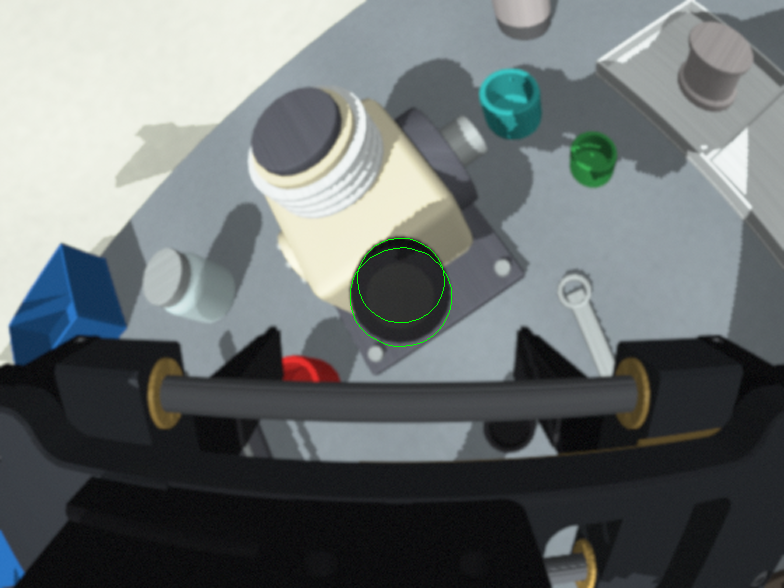

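The green model outline (centred near (400,290) in the picture) sits on the cap seen by the wrist camera, so the pose holds. I'll advance along the axis.

Emit:
{"op": "jog_arm", "data": {
  "targets": [
    {"turn": [0, 0, 0], "slide": [14, -1.5, -22.5], "claw": 100},
    {"turn": [0, 0, 0], "slide": [14, -1.5, -22.5], "claw": 100},
    {"turn": [0, 0, 0], "slide": [14, -1.5, -22.5], "claw": 100},
    {"turn": [0, 0, 0], "slide": [14, -1.5, -22.5], "claw": 100},
    {"turn": [0, 0, 0], "slide": [4.3, -0.6, -6.9], "claw": 100}
  ]
}}

```text
t: 4.72
eef_pos: [520.7, 43.8, 156.0]
tcp_rot: [-2.804, -0.427, -0.786]
ft_force: [-0.1, 0.6, -0.0]
opening: 0.997
grip_force: 0.0
```

```bash
python3 - <<'E'
from cell import *
from h import *
s=state(); print(s["joints"].round(3),s["eef_pos"].round(1),s["tcp_rot"].round(4),s["ft_force"].round(1))
from scipy.spatial.transform import Rotation as Ro
print(Ro.from_euler("xyz",s["tcp_rot"]).as_matrix().round(4), axis(3.05).round(4))
E
```

```text
[-0.028  0.32   2.224 -0.437  0.067  2.684] [520.7  43.8 156. ] [-2.804  -0.4266 -0.7864] [-0.1  0.6 -0. ]
[[ 0.6431 -0.571   0.5102]
 [-0.6443 -0.7636 -0.0424]
 [ 0.4138 -0.3015 -0.859 ]] [-0.5277  0.0485  0.848 ]
```

The wrist is near its singularity here: q5 is at 0.067 against a 0.06 limit, and q6 is at its range end. I'll fit a kinematic model to see which wrist branch works along the neck axis.

```bash
cat > kin.py <<'E'
from h import *
from scipy.spatial.transform import Rotation as Ro
D=[([1.09141143,.490892206,1.55892009,0,1.09171159,-.105584543],[228.197,581.856,214.659],None),
([.001,.069,2.257,-.19,.26,2.455],[454.2,53.2,238.7],[-2.7898,-.4471,-.7942]),
([-.028,.32,2.224,-.437,.067,2.684],[520.7,43.8,156.],[-2.804,-.4266,-.7864])]
def wrot(q): return Ro.from_euler("ZYZYZ",[q[0],q[1]+q[2],q[3],q[4],q[5]+np.pi/2])
def fk(q,k):
    a1,h,L2,e,L3,d6=k; A=q[1]+q[2]
    r=a1+L2*np.sin(q[1])+L3*np.sin(A)+e*np.cos(A); z=h+L2*np.cos(q[1])+L3*np.cos(A)-e*np.sin(A)
    return np.array([r*np.cos(q[0]),r*np.sin(q[0]),z])+d6*wrot(q).apply([0,0,1])
E
python3 - <<'E'
from kin import *
for q,p,r in D[1:]: print((wrot(q).inv()*Ro.from_euler("xyz",r)).as_rotvec().round(4))
f=lambda k:np.concatenate([fk(q,k)-p for q,p,r in D])
for k0 in ([0,400,450,0,450,250],[100,400,400,0,400,250],[150,450,600,100,600,250]):
    s=least_squares(lambda k:np.concatenate([f(k),1e-3*(k-np.array(k0))]),k0); print(s.x.round(1),np.abs(f(s.x)).max().round(2))
E
```

```text
Traceback (most recent call last):
  File "kin.py", line 6, in wrot
    def wrot(q): return Ro.from_euler("ZYZYZ",[q[0],q[1]+q[2],q[3],q[4],q[5]+np.pi/2])
                        ~~~~~~~~~~~~~^^^^^^^^^^^^^^^^^^^^^^^^^^^^^^^^^^^^^^^^^^^^^^^^^
  File "scipy/spatial/transform/_rotation.pyx", line 1413, in scipy.spatial.transform._rotation.Rotation.from_euler
ValueError: Expected axis specification to be a non-empty string of upto 3 characters, got ZYZYZ
```

```bash
sed -i 's/^def wrot.*/def wrot(q): return Ro.from_euler("ZYZ",[q[0],q[1]+q[2],q[3]])*Ro.from_euler("YZ",[q[4],q[5]+np.pi\/2])/' kin.py
python3 - <<'E'
from kin import *
for q,p,r in D[1:]: print((wrot(q).inv()*Ro.from_euler("xyz",r)).as_rotvec().round(4))
f=lambda k:np.concatenate([fk(q,k)-p for q,p,r in D])
for k0 in ([0,400,450,0,450,250],[100,400,400,0,400,250],[150,450,600,100,600,250]):
    s=least_squares(lambda k:np.concatenate([f(k),1e-3*(k-np.array(k0))]),k0); print(s.x.round(1),np.abs(f(s.x)).max().round(2))
E
```

```text
[-0.0003 -0.0004  0.    ]
[ 0.0002 -0.0002 -0.0002]
[ 422.2 -278.1  262.5 -120.5   24.9 -180.3] 59.39
[ 422.2 -278.2  262.5 -120.5   24.9 -180.3] 59.39
[ 422.1 -278.1  262.5 -120.5   24.9 -180.2] 59.39
```

```bash
python3 - <<'E'
s=open("kin.py").read()
s=s.replace("a1,h,L2,e,L3,d6=k","a1,h,L2,e,L3,d6,b=k").replace("np.array([r*np.cos(q[0]),r*np.sin(q[0]),z])","Ro.from_euler('z',q[0]).apply([r,b,z])")
open("kin.py","w").write(s)
E
python3 - <<'E'
from kin import *
f=lambda k:np.concatenate([fk(q,k)-p for q,p,r in D])
for k0 in ([0,400,450,0,450,250,66],[100,400,400,0,400,250,66],[150,450,600,100,600,250,66],[0,180,613,0,572,300,66]):
    s=least_squares(lambda k:np.concatenate([f(k),1e-3*(k-np.array(k0))]),k0); print(s.x.round(1),np.abs(f(s.x)).max().round(2))
E
```

```text
[  1.1 193.8 586.   41.9 409.6 270.   65.9] 0.09
[  1.1 193.8 586.   41.9 409.5 270.   65.9] 0.09
[  1.1 193.9 586.   41.9 409.6 270.   65.9] 0.09
[  1.1 193.8 586.   41.9 409.6 270.   65.9] 0.09
```

```bash
cat >> kin.py <<'E'
K=[1.1,193.8,586.,41.9,409.6,270.,65.9]
LO=np.array([-3.1,-.84,.05,-1.13,.06,-2.69]);HI=np.array([3.1,2.19,2.79,4.28,2.93,2.69])
def arm(W):
    a1,h,L2,e,L3,d6,b=K; rr=np.sqrt(W[0]**2+W[1]**2-b*b)
    q1=np.arctan2(W[1],W[0])-np.arctan2(b,rr); x=rr-a1; z=W[2]-h; L=np.hypot(L3,e); g=np.arctan2(e,L3)
    d=np.hypot(x,z); al=np.arctan2(x,z); q2=al-np.arccos((L2**2+d*d-L*L)/(2*L2*d))
    A=np.arctan2(x-L2*np.sin(q2),z-L2*np.cos(q2))-g
    return q1,q2,A-q2
def ik(p,zt,flip,R=None):
    q1,q2,q3=arm(p-K[5]*zt); B=Ro.from_euler("ZY",[q1,q2+q3]); v=B.inv().apply(zt)
    q5=np.arctan2(np.hypot(v[0],v[1]),v[2]); q4=np.arctan2(v[1],v[0])
    q4=(q4+1.43+flip)%(2*np.pi)-1.43-flip if False else q4
    q4=q4+2*np.pi if q4<-1.13 else q4
    q6=None
    if R is not None:
        m=((B*Ro.from_euler("ZY",[q4,q5])).inv()*R).as_matrix(); q6=(np.arctan2(m[1,0],m[0,0])-np.pi/2+np.pi)%(2*np.pi)-np.pi
    return np.array([q1,q2,q3,q4,q5,q6 if q6 is not None else 0])
E
python3 - <<'E'
from kin import *
for q,p,r in D[1:]:
    R=Ro.from_euler("xyz",r); print(ik(np.array(p),R.apply([0,0,1]),0,R).round(3))
c=np.array([513.5,46.7,143.5])
for az in (2.95,3.05,3.15):
  a=axis(az)
  for s in (-5,0,5,10,20,30,45,60,80,100): print(az,s,ik(c+a*s,-a,0)[:5].round(3))
E
```

```text
[ 1.000e-03  6.900e-02  2.257e+00 -1.890e-01  2.610e-01  2.454e+00]
[-0.028  0.32   2.224 -0.433  0.067  2.68 ]
2.95 -5 [0.02  0.357 2.254 4.551 0.113]
2.95 0 [0.022 0.345 2.255 4.647 0.113]
2.95 5 [0.023 0.334 2.256 4.745 0.113]
2.95 10 [0.025 0.322 2.257 4.842 0.115]
2.95 20 [0.028 0.298 2.258 5.027 0.122]
2.95 30 [ 0.031  0.274  2.259 -1.091  0.132]
2.95 45 [ 0.036  0.239  2.258 -0.889  0.155]
2.95 60 [ 0.041  0.203  2.257 -0.739  0.182]
2.95 80 [ 0.048  0.156  2.253 -0.597  0.226]
2.95 100 [ 0.056  0.109  2.246 -0.501  0.274]
3.05 -5 [-0.017  0.353  2.264  4.025  0.051]
3.05 0 [-0.016  0.341  2.265  4.215  0.045]
3.05 5 [-0.016  0.329  2.266  4.452  0.041]
3.05 10 [-0.015  0.317  2.267  4.724  0.04 ]
3.05 20 [-0.014  0.292  2.269 -1.055  0.047]
3.05 30 [-0.013  0.268  2.27  -0.728  0.062]
3.05 45 [-0.011  0.231  2.27  -0.474  0.093]
3.05 60 [-0.009  0.195  2.269 -0.347  0.128]
3.05 80 [-0.007  0.146  2.266 -0.255  0.179]
3.05 100 [-0.004  0.098  2.26  -0.203  0.232]
3.15 -5 [-0.055  0.35   2.27   2.39   0.049]
3.15 0 [-0.055  0.338  2.271  2.209  0.042]
3.15 5 [-0.056  0.326  2.272  1.963  0.037]
3.15 10 [-0.056  0.314  2.273  1.655  0.034]
3.15 20 [-0.057  0.289  2.275  1.05   0.04 ]
3.15 30 [-0.058  0.264  2.276  0.682  0.056]
3.15 45 [-0.06   0.227  2.277  0.424  0.088]
3.15 60 [-0.061  0.19   2.276  0.304  0.124]
3.15 80 [-0.064  0.141  2.273  0.221  0.175]
3.15 100 [-0.066  0.092  2.268  0.175  0.228]
```

```bash
python3 - <<'E'
from kin import *
d=dict(np.load("wrist1.npz"))
def fproj(d,X):
    p=(d["R"]@np.atleast_2d(X).T).T+d["t"]; r=np.hypot(p[:,0],p[:,1]); th=np.arctan2(r,p[:,2])
    return d["mtx"][:2,2]+(p[:,:2]/r[:,None])*(th*d["mtx"][0,0])[:,None]
P={"scene":lambda X:proj(V["scene"],X),"top":lambda X:proj(V["top"],X),"wrist":lambda X:fproj(d,X)}
I={"scene":V["scene"]["frame"],"top":V["top"]["frame"],"wrist":d["frame"]}
# edge-contrast fit: just outside outline minus just inside brightness
blur={k:cv2.GaussianBlur(I[k].max(2).astype(np.float32),(0,0),.8) for k in I}
def cost(p,ret=False):
    c=p[:3];a=axis(p[3],p[4]);tot=0
    for k in P:
        h=cv2.convexHull(P[k](cyl(c,a,n=96)).astype(np.float32))[:,0]; m=h.mean(0)
        # resample
        hh=np.vstack([h,h[:1]]);L=np.r_[0,np.cumsum(np.linalg.norm(np.diff(hh,axis=0),axis=1))];t=np.linspace(0,L[-1],160,endpoint=False)
        q=np.c_[np.interp(t,L,hh[:,0]),np.interp(t,L,hh[:,1])]; n=np.roll(q,-1,0)-np.roll(q,1,0); n=np.c_[n[:,1],-n[:,0]]; n/=np.linalg.norm(n,axis=1)[:,None]; n*=np.sign(((q-m)*n).sum(1))[:,None]
        w=1.2
        S=lambda x:cv2.remap(blur[k],x[:,0:1].astype(np.float32),x[:,1:2].astype(np.float32),cv2.INTER_LINEAR)[:,0]
        g=np.clip(S(q+w*n)-S(q-w*n),-20,60); tot-=g.mean()*(3 if k=="wrist" else 1)
    return tot
base=np.array([513.5,46.7,143.5,3.05,np.radians(32)])
for fixed in (True,False):
  for az in (2.9,3.05,3.2):
    x0=base.copy();x0[3]=az
    f=(lambda v:cost(np.r_[v,np.radians(32)])) if fixed else cost
    x=x0[:4] if fixed else x0
    st=[4,4,4,.1,.08]
    s=minimize(f,x,method="Nelder-Mead",options=dict(maxiter=600,initial_simplex=np.array([x]+[x+st[i]*np.eye(len(x))[i] for i in range(len(x))])))
    print(s.x.round(3),round(s.fun,2))
print("pump-yaw azimuth profile",[(az,round(min(cost(np.r_[base[:3]+[i,j,k],az,base[4]]) for i in (-2,0,2) for j in (-2,0,2) for k in (-2,0,2)),1)) for az in (2.85,2.95,3.0,3.05,3.1,3.15,3.25)])
E
```

```text
[515.751  46.164 144.369   3.101] -256.72
[515.768  46.095 144.164   3.092] -256.78
[515.822  46.105 144.098   3.092] -256.7
[515.192  45.874 143.906   3.066   0.517] -257.46
[515.388  46.014 144.062   3.086   0.529] -257.36
[515.829  46.453 144.432   3.149   0.556] -255.62
pump-yaw azimuth profile [(2.85, np.float32(-215.0)), (2.95, np.float32(-230.6)), (3.0, np.float32(-239.1)), (3.05, np.float32(-246.4)), (3.1, np.float32(-250.6)), (3.15, np.float32(-251.9)), (3.25, np.float32(-243.5))]
```

```bash
cat > plan.py <<'E'
from kin import *
from cell import state
C=np.array([515.6,46.1,144.2]); AX=axis(3.08)
def zt_for(s,q4,q5):  # tool dir having (q4,q5) with grasp point on the neck axis, TCP s above the home cap centre
    zt=-AX
    for _ in range(30):
        g=C+AX*(s+19); p=g+19*zt; q=arm(p-K[5]*zt); zt=Ro.from_euler("ZYZ",[q[0],q[1]+q[2],q4]).apply(Ro.from_euler("Y",q5).apply([0,0,1]))
    return p,zt
def target(s,q4,q5,q6):
    p,zt=zt_for(s,q4,q5); q=arm(p-K[5]*zt); return p,np.array([*q,q4,q5,q6])
def delta(p,q):
    st=state(); Rc=Ro.from_euler("xyz",st["tcp_rot"]); R=wrot(q); zt=R.apply([0,0,1])
    print("now",st["joints"].round(3),st["eef_pos"].round(1),"goal q",q.round(3),"tilt err deg",np.degrees(np.arccos(-zt@AX)).round(2))
    print("slide",(p-st["eef_pos"]).round(2),"turn",np.degrees((R*Rc.inv()).as_rotvec()).round(2),"zt",zt.round(4))
E
python3 - <<'E'
from plan import *
for s in (2,12,20): print(s,ik(C+AX*s,-AX,0)[3:5].round(3), AX.round(4))
delta(*target(2,-1.03,.066,2.62))
E
```

```text
2 [3.995 0.023] [-0.5289  0.0326  0.848 ]
12 [5.109 0.019] [-0.5289  0.0326  0.848 ]
20 [-0.603  0.031] [-0.5289  0.0326  0.848 ]
now [-0.028  0.32   2.224 -0.437  0.067  2.684] [520.7  43.8 156. ] goal q [-0.01   0.336  2.243 -1.03   0.066  2.62 ] tilt err deg 2.34
slide [ -6.69   1.79 -10.41] turn [-20.43   2.4   32.61] zt [ 0.5034 -0.0615 -0.8619]
```

Emit:
{"op": "jog_arm", "data": {
  "targets": [
    {"turn": [-5.1, 0.6, 8.15], "slide": [-1.7, 0.45, -2.6], "claw": 100},
    {"turn": [-5.1, 0.6, 8.15], "slide": [-1.7, 0.45, -2.6], "claw": 100},
    {"turn": [-5.1, 0.6, 8.15], "slide": [-1.7, 0.45, -2.6], "claw": 100},
    {"turn": [-5.1, 0.6, 8.15], "slide": [-1.6, 0.45, -2.6], "claw": 100}
  ]
}}

```text
t: 5.22
eef_pos: [513.2, 45.9, 146.9]
tcp_rot: [3.093, -0.531, -0.027]
ft_force: [-0.8, -0.6, 0.4]
opening: 1.0
grip_force: 0.0
```

```bash
python3 - <<'E'
from plan import *
delta(*target(2,-1.03,.066,2.62)); print(state()["ft_force"].round(1))
E
```

```text
now [-0.009  0.333  2.244 -1.029  0.067  2.614] [513.2  45.9 146.9] goal q [-0.01   0.336  2.243 -1.03   0.066  2.62 ] tilt err deg 2.34
slide [ 0.82 -0.27 -1.28] turn [ 0.17  0.05 -0.26] zt [ 0.5034 -0.0615 -0.8619]
[-0.8 -0.6  0.4]
```

Emit:
{"op": "jog_arm", "data": {
  "targets": [
    {"turn": [0, 0, 0], "slide": [0.8, -0.3, -1.3], "claw": 20},
    {"turn": [0, 0, 0], "slide": [0, 0, 0], "claw": 20},
    {"turn": [0, 0, 0], "slide": [0, 0, 0], "claw": 20},
    {"turn": [0, 0, 0], "slide": [0, 0, 0], "claw": 20},
    {"turn": [0, 0, 0], "slide": [0, 0, 0], "claw": 20}
  ]
}}

```text
t: 5.85
eef_pos: [513.9, 45.9, 145.0]
tcp_rot: [3.097, -0.53, -0.034]
ft_force: [-1.0, -0.4, 1.8]
opening: 0.631
grip_force: 30.0
```

Emit:
{"op": "jog_arm", "data": {
  "targets": [
    {"turn": [-5.29, 0.65, 9.05], "slide": [-0.22, 0.01, 0.35], "claw": 20},
    {"turn": [-5.29, 0.65, 9.05], "slide": [-0.22, 0.01, 0.35], "claw": 20},
    {"turn": [-5.29, 0.65, 9.05], "slide": [-0.22, 0.01, 0.35], "claw": 20},
    {"turn": [-5.29, 0.65, 9.05], "slide": [-0.22, 0.01, 0.35], "claw": 20},
    {"turn": [-5.29, 0.65, 9.05], "slide": [-0.22, 0.01, 0.35], "claw": 20}
  ]
}}

```text
t: 6.48
eef_pos: [512.7, 46.0, 146.5]
tcp_rot: [2.683, -0.277, 0.942]
ft_force: [0.1, -0.3, -1.3]
opening: 0.632
grip_force: 30.0
```

```bash
python3 - <<'E'
from plan import *
st=state();print(st["joints"].round(3),st["eef_pos"].round(1),st["ft_force"].round(1),st["moment"].round(2),Ro.from_euler("xyz",st["tcp_rot"]).apply([0,0,1]).round(4),ik(st["eef_pos"]+AX*6,Ro.from_euler("xyz",st["tcp_rot"]).apply([0,0,1]),0)[3:5])
E
```

```text
[-0.008  0.333  2.243 -1.002  0.069  1.671] [512.7  46.  146.5] [ 0.1 -0.3 -1.3] [-0.02  0.5  -0.01] [ 0.5021 -0.0623 -0.8626] [-0.85549602  0.07757922]
```

Very low forces, and the cap is turning. I'll continue the first stroke.

Emit:
{"op": "jog_arm", "data": {
  "targets": [
    {"turn": [-5.29, 0.65, 9.05], "slide": [-0.22, 0.01, 0.35], "claw": 20},
    {"turn": [-5.29, 0.65, 9.05], "slide": [-0.22, 0.01, 0.35], "claw": 20},
    {"turn": [-5.29, 0.65, 9.05], "slide": [-0.22, 0.01, 0.35], "claw": 20},
    {"turn": [-5.29, 0.65, 9.05], "slide": [-0.22, 0.01, 0.35], "claw": 20},
    {"turn": [-5.29, 0.65, 9.05], "slide": [-0.22, 0.01, 0.35], "claw": 20}
  ]
}}

```text
t: 7.1
eef_pos: [511.6, 46.1, 148.2]
tcp_rot: [2.637, 0.173, 1.748]
ft_force: [-0.2, -0.3, -1.0]
opening: 0.632
grip_force: 30.0
```

Emit:
{"op": "jog_arm", "data": {
  "targets": [
    {"turn": [-5.29, 0.65, 9.05], "slide": [-0.22, 0.01, 0.35], "claw": 20},
    {"turn": [-5.29, 0.65, 9.05], "slide": [-0.22, 0.01, 0.35], "claw": 20},
    {"turn": [-5.29, 0.65, 9.05], "slide": [-0.22, 0.01, 0.35], "claw": 20},
    {"turn": [-5.29, 0.65, 9.05], "slide": [-0.22, 0.01, 0.35], "claw": 20},
    {"turn": [-5.29, 0.65, 9.05], "slide": [-0.22, 0.01, 0.35], "claw": 20}
  ]
}}

```text
t: 7.72
eef_pos: [510.6, 46.2, 150.1]
tcp_rot: [2.965, 0.506, 2.664]
ft_force: [0.2, -0.3, -0.4]
opening: 0.631
grip_force: 30.0
```

Emit:
{"op": "jog_arm", "data": {
  "targets": [
    {"turn": [-5.29, 0.65, 9.05], "slide": [-0.22, 0.01, 0.35], "claw": 20},
    {"turn": [-5.29, 0.65, 9.05], "slide": [-0.22, 0.01, 0.35], "claw": 20},
    {"turn": [-5.29, 0.65, 9.05], "slide": [-0.22, 0.01, 0.35], "claw": 20},
    {"turn": [-5.29, 0.65, 9.05], "slide": [-0.22, 0.01, 0.35], "claw": 20},
    {"turn": [-5.29, 0.65, 9.05], "slide": [-0.22, 0.01, 0.35], "claw": 20}
  ]
}}

```text
t: 8.35
eef_pos: [509.7, 46.3, 151.9]
tcp_rot: [-2.817, 0.431, -2.585]
ft_force: [-0.1, 0.5, -0.5]
opening: 0.632
grip_force: 30.0
```

Emit:
{"op": "jog_arm", "data": {
  "targets": [
    {"turn": [-5.29, 0.65, 9.05], "slide": [-0.22, 0.01, 0.35], "claw": 20},
    {"turn": [-5.29, 0.65, 9.05], "slide": [-0.22, 0.01, 0.35], "claw": 20},
    {"turn": [-5.29, 0.65, 9.05], "slide": [-0.22, 0.01, 0.35], "claw": 20},
    {"turn": [-5.29, 0.65, 9.05], "slide": [-0.22, 0.01, 0.35], "claw": 20},
    {"turn": [-5.29, 0.65, 9.05], "slide": [-0.22, 0.01, 0.35], "claw": 20}
  ]
}}

```text
t: 8.98
eef_pos: [508.5, 46.3, 153.6]
tcp_rot: [-2.609, 0.025, -1.733]
ft_force: [1.1, 0.9, -1.1]
opening: 0.63
grip_force: 30.0
```

```bash
python3 - <<'E'
from plan import *
st=state();zt=Ro.from_euler("xyz",st["tcp_rot"]).apply([0,0,1]);print(st["joints"].round(3),st["eef_pos"].round(1),st["ft_force"].round(1),st["moment"].round(2),zt.round(4))
g=st["eef_pos"]-19*zt-C; print("grasp along/off axis",(g@AX).round(2),(g-(g@AX)*AX).round(2))
E
```

```text
[-0.008  0.314  2.246 -0.836  0.076 -2.161] [508.5  46.3 153.6] [ 1.1  0.9 -1.1] [0.27 0.32 0.07] [ 0.5047 -0.0606 -0.8612]
grasp along/off axis 30.75 [-0.42  0.37 -0.28]
```

Emit:
{"op": "jog_arm", "data": {
  "targets": [
    {"turn": [-5.29, 0.65, 9.05], "slide": [-0.22, 0.01, 0.35], "claw": 20},
    {"turn": [-5.29, 0.65, 9.05], "slide": [-0.22, 0.01, 0.35], "claw": 20},
    {"turn": [0, 0, 0], "slide": [0, 0, 0], "claw": 85},
    {"turn": [0, 0, 0], "slide": [0, 0, 0], "claw": 85}
  ]
}}

```text
t: 9.48
eef_pos: [508.0, 46.2, 154.4]
tcp_rot: [-2.63, -0.154, -1.424]
ft_force: [0.9, -0.1, 0.8]
opening: 0.789
grip_force: 0.0
```

Emit:
{"op": "jog_arm", "data": {
  "targets": [
    {"turn": [5.29, -0.65, -9.05], "slide": [0, 0, 0], "claw": 85},
    {"turn": [5.29, -0.65, -9.05], "slide": [0, 0, 0], "claw": 85},
    {"turn": [5.29, -0.65, -9.05], "slide": [0, 0, 0], "claw": 85},
    {"turn": [5.29, -0.65, -9.05], "slide": [0, 0, 0], "claw": 85},
    {"turn": [5.29, -0.65, -9.05], "slide": [0, 0, 0], "claw": 85}
  ]
}}

```text
t: 10.1
eef_pos: [508.0, 46.2, 154.4]
tcp_rot: [-2.691, 0.297, -2.237]
ft_force: [-0.1, 0.4, -0.2]
opening: 0.847
grip_force: 0.0
```

Emit:
{"op": "jog_arm", "data": {
  "targets": [
    {"turn": [5.29, -0.65, -9.05], "slide": [0, 0, 0], "claw": 85},
    {"turn": [5.29, -0.65, -9.05], "slide": [0, 0, 0], "claw": 85},
    {"turn": [5.29, -0.65, -9.05], "slide": [0, 0, 0], "claw": 85},
    {"turn": [5.29, -0.65, -9.05], "slide": [0, 0, 0], "claw": 85},
    {"turn": [5.29, -0.65, -9.05], "slide": [0, 0, 0], "claw": 85}
  ]
}}

```text
t: 10.72
eef_pos: [508.0, 46.2, 154.4]
tcp_rot: [-3.116, 0.533, 3.068]
ft_force: [0.9, -0.9, 0.5]
opening: 0.852
grip_force: 0.0
```

Emit:
{"op": "jog_arm", "data": {
  "targets": [
    {"turn": [5.29, -0.65, -9.05], "slide": [0, 0, 0], "claw": 85},
    {"turn": [5.29, -0.65, -9.05], "slide": [0, 0, 0], "claw": 85},
    {"turn": [5.29, -0.65, -9.05], "slide": [0, 0, 0], "claw": 85},
    {"turn": [5.29, -0.65, -9.05], "slide": [0, 0, 0], "claw": 85},
    {"turn": [5.29, -0.65, -9.05], "slide": [0, 0, 0], "claw": 85}
  ]
}}

```text
t: 11.35
eef_pos: [508.0, 46.3, 154.3]
tcp_rot: [2.718, 0.333, 2.072]
ft_force: [0.1, 0.0, -0.1]
opening: 0.855
grip_force: 0.0
```

Emit:
{"op": "jog_arm", "data": {
  "targets": [
    {"turn": [5.29, -0.65, -9.05], "slide": [0, 0, 0], "claw": 85},
    {"turn": [5.29, -0.65, -9.05], "slide": [0, 0, 0], "claw": 85},
    {"turn": [5.29, -0.65, -9.05], "slide": [0, 0, 0], "claw": 85},
    {"turn": [5.29, -0.65, -9.05], "slide": [0, 0, 0], "claw": 85},
    {"turn": [5.29, -0.65, -9.05], "slide": [0, 0, 0], "claw": 85}
  ]
}}

```text
t: 11.98
eef_pos: [508.0, 46.2, 154.3]
tcp_rot: [2.621, -0.11, 1.257]
ft_force: [-0.2, -0.3, -0.4]
opening: 0.846
grip_force: 0.0
```

Emit:
{"op": "jog_arm", "data": {
  "targets": [
    {"turn": [5.29, -0.65, -9.05], "slide": [0, 0, 0], "claw": 85},
    {"turn": [5.29, -0.65, -9.05], "slide": [0, 0, 0], "claw": 85},
    {"turn": [5.29, -0.65, -9.05], "slide": [0, 0, 0], "claw": 85},
    {"turn": [5.29, -0.65, -9.05], "slide": [0, 0, 0], "claw": 85},
    {"turn": [5.29, -0.65, -9.05], "slide": [0, 0, 0], "claw": 85}
  ]
}}

```text
t: 12.6
eef_pos: [508.0, 46.3, 154.4]
tcp_rot: [2.9, -0.477, 0.371]
ft_force: [-0.5, -0.5, -0.5]
opening: 0.849
grip_force: 0.0
```

```bash
python3 - <<'E'
from plan import *
delta(*target(11,-1.03,.066,2.62)); d=read_camera("wrist") if 0 else None
E
```

```text
now [-0.008  0.311  2.245 -0.791  0.081  2.025] [508.   46.3 154.4] goal q [-0.009  0.315  2.252 -1.03   0.066  2.62 ] tilt err deg 1.92
slide [ 1.51 -0.34 -0.97] turn [ 10.39  -1.99 -17.54] zt [ 0.5136 -0.0613 -0.8558]
```

Emit:
{"op": "jog_arm", "data": {
  "targets": [
    {"turn": [5.2, -1, -8.77], "slide": [0.75, -0.17, -0.5], "claw": 85},
    {"turn": [5.2, -1, -8.77], "slide": [0.75, -0.17, -0.5], "claw": 85},
    {"turn": [0, 0, 0], "slide": [0, 0, 0], "claw": 20},
    {"turn": [0, 0, 0], "slide": [0, 0, 0], "claw": 20},
    {"turn": [0, 0, 0], "slide": [0, 0, 0], "claw": 20}
  ]
}}

```text
t: 13.22
eef_pos: [509.4, 46.1, 153.6]
tcp_rot: [3.071, -0.539, 0.019]
ft_force: [-1.7, 2.1, 1.0]
opening: 0.628
grip_force: 30.0
```

```bash
python3 - <<'E'
from plan import *
from cell import *
st=state();zt=Ro.from_euler("xyz",st["tcp_rot"]).apply([0,0,1]);print(st["joints"].round(3),st["opening"],st["grip_force"],st["ft_force"].round(1),zt.round(4))
g=st["eef_pos"]-19*zt-C; print("grasp along/off axis",(g@AX).round(2),(g-(g@AX)*AX).round(2))
d=read_camera("wrist"); cv2.imwrite("pics/w2.png",cv2.resize(d["frame"][130:310,180:380],None,fx=3,fy=3,interpolation=cv2.INTER_CUBIC))
E
```

```text
[-0.009  0.315  2.251 -1.016  0.066  2.562] 0.6283187456238148 29.994861194863915 [-1.7  2.1  1. ] [ 0.5133 -0.0606 -0.8561]
grasp along/off axis 30.21 [0.07 0.2  0.03]
```

View pics/w2.png

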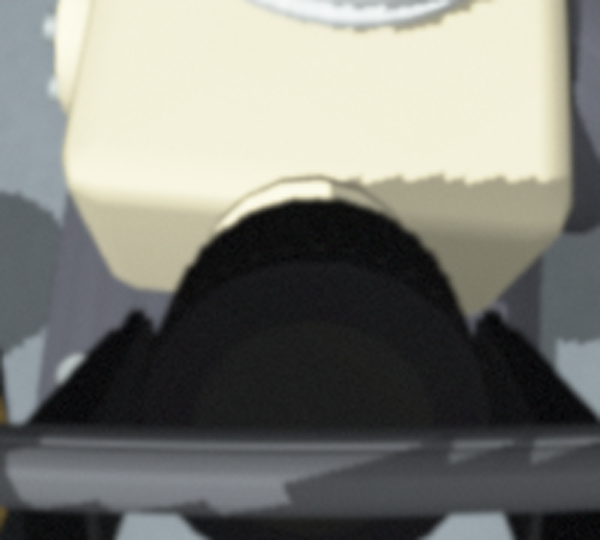

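The cap is held between the fingers (its top near (320,380) in the crop) and still straight on the neck. This is stroke two.

Emit:
{"op": "jog_arm", "data": {
  "targets": [
    {"turn": [-5.39, 0.64, 8.99], "slide": [-0.22, 0.01, 0.35], "claw": 20},
    {"turn": [-5.39, 0.64, 8.99], "slide": [-0.22, 0.01, 0.35], "claw": 20},
    {"turn": [-5.39, 0.64, 8.99], "slide": [-0.22, 0.01, 0.35], "claw": 20},
    {"turn": [-5.39, 0.64, 8.99], "slide": [-0.22, 0.01, 0.35], "claw": 20},
    {"turn": [-5.39, 0.64, 8.99], "slide": [-0.22, 0.01, 0.35], "claw": 20}
  ]
}}

```text
t: 13.9
eef_pos: [508.5, 46.9, 155.4]
tcp_rot: [2.662, -0.267, 0.987]
ft_force: [-0.9, 8.9, 0.4]
opening: 0.623
grip_force: 30.0
```

Emit:
{"op": "jog_arm", "data": {
  "targets": [
    {"turn": [-5.39, 0.64, 8.99], "slide": [-0.22, 0.01, 0.35], "claw": 20},
    {"turn": [-5.39, 0.64, 8.99], "slide": [-0.22, 0.01, 0.35], "claw": 20},
    {"turn": [-5.39, 0.64, 8.99], "slide": [-0.22, 0.01, 0.35], "claw": 20},
    {"turn": [-5.39, 0.64, 8.99], "slide": [-0.22, 0.01, 0.35], "claw": 20},
    {"turn": [-5.39, 0.64, 8.99], "slide": [-0.22, 0.01, 0.35], "claw": 20}
  ]
}}

```text
t: 14.52
eef_pos: [506.7, 47.1, 156.7]
tcp_rot: [2.631, 0.194, 1.787]
ft_force: [-4.0, 10.0, -0.5]
opening: 0.628
grip_force: 30.0
```

Emit:
{"op": "jog_arm", "data": {
  "targets": [
    {"turn": [-5.39, 0.64, 8.99], "slide": [-0.22, 0.01, 0.35], "claw": 20},
    {"turn": [-5.39, 0.64, 8.99], "slide": [-0.22, 0.01, 0.35], "claw": 20},
    {"turn": [-5.39, 0.64, 8.99], "slide": [-0.22, 0.01, 0.35], "claw": 20},
    {"turn": [-5.39, 0.64, 8.99], "slide": [-0.22, 0.01, 0.35], "claw": 20},
    {"turn": [-5.39, 0.64, 8.99], "slide": [-0.22, 0.01, 0.35], "claw": 20}
  ]
}}

```text
t: 15.15
eef_pos: [505.1, 46.7, 158.2]
tcp_rot: [2.981, 0.52, 2.711]
ft_force: [-5.1, 7.3, 0.6]
opening: 0.627
grip_force: 30.0
```

Emit:
{"op": "jog_arm", "data": {
  "targets": [
    {"turn": [-5.39, 0.64, 8.99], "slide": [-0.22, 0.01, 0.35], "claw": 20},
    {"turn": [-5.39, 0.64, 8.99], "slide": [-0.22, 0.01, 0.35], "claw": 20},
    {"turn": [-5.39, 0.64, 8.99], "slide": [-0.22, 0.01, 0.35], "claw": 20},
    {"turn": [-5.39, 0.64, 8.99], "slide": [-0.22, 0.01, 0.35], "claw": 20},
    {"turn": [-5.39, 0.64, 8.99], "slide": [-0.22, 0.01, 0.35], "claw": 20}
  ]
}}

```text
t: 15.78
eef_pos: [504.3, 46.2, 160.2]
tcp_rot: [-2.794, 0.425, -2.538]
ft_force: [-3.3, 2.8, 0.7]
opening: 0.624
grip_force: 30.0
```

Emit:
{"op": "jog_arm", "data": {
  "targets": [
    {"turn": [-5.39, 0.64, 8.99], "slide": [-0.22, 0.01, 0.35], "claw": 20},
    {"turn": [-5.39, 0.64, 8.99], "slide": [-0.22, 0.01, 0.35], "claw": 20},
    {"turn": [-5.39, 0.64, 8.99], "slide": [-0.22, 0.01, 0.35], "claw": 20},
    {"turn": [-5.39, 0.64, 8.99], "slide": [-0.22, 0.01, 0.35], "claw": 20},
    {"turn": [-5.39, 0.64, 8.99], "slide": [-0.22, 0.01, 0.35], "claw": 20}
  ]
}}

```text
t: 16.4
eef_pos: [504.1, 46.2, 162.4]
tcp_rot: [-2.598, 0.005, -1.695]
ft_force: [0.3, 1.0, 2.7]
opening: 0.625
grip_force: 30.0
```

```bash
python3 - <<'E'
from plan import *
st=state();zt=Ro.from_euler("xyz",st["tcp_rot"]).apply([0,0,1]);print(st["joints"].round(3),st["eef_pos"].round(1),st["ft_force"].round(1),st["moment"].round(2),zt.round(4))
g=st["eef_pos"]-19*zt-C; print("grasp along/off axis",(g@AX).round(2),(g-(g@AX)*AX).round(2))
E
```

```text
[-0.009  0.29   2.253 -0.769  0.08  -2.273] [504.1  46.2 162.4] [0.3 1.  2.7] [0.32 0.1  0.02] [ 0.5137 -0.0602 -0.8559]
grasp along/off axis 40.57 [ 0.16 -0.04  0.1 ]
```

Emit:
{"op": "jog_arm", "data": {
  "targets": [
    {"turn": [-5.39, 0.64, 8.99], "slide": [-0.22, 0.01, 0.35], "claw": 20},
    {"turn": [-5.39, 0.64, 8.99], "slide": [-0.22, 0.01, 0.35], "claw": 20},
    {"turn": [0, 0, 0], "slide": [0, 0, 0], "claw": 85},
    {"turn": [0, 0, 0], "slide": [0, 0, 0], "claw": 85}
  ]
}}

```text
t: 16.9
eef_pos: [503.3, 46.1, 162.8]
tcp_rot: [-2.626, -0.177, -1.388]
ft_force: [-0.5, -0.0, 0.2]
opening: 0.783
grip_force: 0.0
```

Emit:
{"op": "jog_arm", "data": {
  "targets": [
    {"turn": [5.39, -0.64, -8.99], "slide": [0, 0, 0], "claw": 85},
    {"turn": [5.39, -0.64, -8.99], "slide": [0, 0, 0], "claw": 85},
    {"turn": [5.39, -0.64, -8.99], "slide": [0, 0, 0], "claw": 85},
    {"turn": [5.39, -0.64, -8.99], "slide": [0, 0, 0], "claw": 85},
    {"turn": [5.39, -0.64, -8.99], "slide": [0, 0, 0], "claw": 85}
  ]
}}

```text
t: 17.52
eef_pos: [503.3, 46.1, 162.8]
tcp_rot: [-2.673, 0.285, -2.194]
ft_force: [0.3, -0.1, -0.5]
opening: 0.851
grip_force: 0.0
```

Emit:
{"op": "jog_arm", "data": {
  "targets": [
    {"turn": [5.39, -0.64, -8.99], "slide": [0, 0, 0], "claw": 85},
    {"turn": [5.39, -0.64, -8.99], "slide": [0, 0, 0], "claw": 85},
    {"turn": [5.39, -0.64, -8.99], "slide": [0, 0, 0], "claw": 85},
    {"turn": [5.39, -0.64, -8.99], "slide": [0, 0, 0], "claw": 85},
    {"turn": [5.39, -0.64, -8.99], "slide": [0, 0, 0], "claw": 85}
  ]
}}

```text
t: 18.15
eef_pos: [503.3, 46.1, 162.8]
tcp_rot: [-3.093, 0.541, 3.117]
ft_force: [0.4, 1.2, 0.2]
opening: 0.851
grip_force: 0.0
```

Emit:
{"op": "jog_arm", "data": {
  "targets": [
    {"turn": [5.39, -0.64, -8.99], "slide": [0, 0, 0], "claw": 85},
    {"turn": [5.39, -0.64, -8.99], "slide": [0, 0, 0], "claw": 85},
    {"turn": [5.39, -0.64, -8.99], "slide": [0, 0, 0], "claw": 85},
    {"turn": [5.39, -0.64, -8.99], "slide": [0, 0, 0], "claw": 85},
    {"turn": [5.39, -0.64, -8.99], "slide": [0, 0, 0], "claw": 85}
  ]
}}

```text
t: 18.77
eef_pos: [503.3, 46.1, 162.8]
tcp_rot: [2.72, 0.354, 2.111]
ft_force: [-0.2, -0.8, -0.7]
opening: 0.845
grip_force: 0.0
```

Emit:
{"op": "jog_arm", "data": {
  "targets": [
    {"turn": [5.39, -0.64, -8.99], "slide": [0, 0, 0], "claw": 85},
    {"turn": [5.39, -0.64, -8.99], "slide": [0, 0, 0], "claw": 85},
    {"turn": [5.39, -0.64, -8.99], "slide": [0, 0, 0], "claw": 85},
    {"turn": [5.39, -0.64, -8.99], "slide": [0, 0, 0], "claw": 85}
  ]
}}

```text
t: 19.27
eef_pos: [503.3, 46.1, 162.8]
tcp_rot: [2.598, 0.001, 1.454]
ft_force: [1.1, -0.7, -0.5]
opening: 0.85
grip_force: 0.0
```

```bash
python3 - <<'E'
from plan import *
st=state();zt=Ro.from_euler("xyz",st["tcp_rot"]).apply([0,0,1]); g=st["eef_pos"]-19*zt-C; print("grasp along/off axis",(g@AX).round(2),(g-(g@AX)*AX).round(2),st["opening"])
for q4 in (-.7,-.9,-1.03): delta(*target(19.5,q4,.066,1.25))
E
```

```text
grasp along/off axis 41.26 [-0.22 -0.17 -0.13] 0.8495007729769796
now [-0.008  0.289  2.254 -0.773  0.082  0.864] [503.3  46.1 162.8] goal q [-0.016  0.294  2.255 -0.7    0.066  1.25 ] tilt err deg 1.37
slide [ 1.71  0.28 -2.2 ] turn [ 14.23  -1.6  -22.49] zt [ 0.5151 -0.0507 -0.8556]
now [-0.008  0.289  2.254 -0.773  0.082  0.864] [503.3  46.1 162.8] goal q [-0.011  0.295  2.258 -0.9    0.066  1.25 ] tilt err deg 1.54
slide [ 1.8   0.15 -2.14] turn [  7.93  -1.33 -12.66] zt [ 0.5199 -0.0575 -0.8523]
now [-0.008  0.289  2.254 -0.773  0.082  0.864] [503.3  46.1 162.8] goal q [-0.009  0.295  2.26  -1.03   0.066  1.25 ] tilt err deg 1.67
slide [ 1.87  0.08 -2.09] turn [ 3.85 -1.15 -6.28] zt [ 0.5235 -0.0611 -0.8498]
```

Emit:
{"op": "jog_arm", "data": {
  "targets": [
    {"turn": [4.74, -0.53, -7.5], "slide": [0.57, 0.09, -0.73], "claw": 85},
    {"turn": [4.74, -0.53, -7.5], "slide": [0.57, 0.09, -0.73], "claw": 75},
    {"turn": [4.74, -0.53, -7.5], "slide": [0.57, 0.09, -0.73], "claw": 70},
    {"turn": [0, 0, 0], "slide": [0, 0, 0], "claw": 20},
    {"turn": [0, 0, 0], "slide": [0, 0, 0], "claw": 20}
  ]
}}

```text
t: 19.9
eef_pos: [503.9, 46.7, 160.0]
tcp_rot: [2.649, -0.235, 1.063]
ft_force: [-6.7, 4.4, 0.7]
opening: 0.637
grip_force: 29.9
```

Emit:
{"op": "jog_arm", "data": {
  "targets": [
    {"turn": [0, 0, 0], "slide": [0, 0, 0], "claw": 20},
    {"turn": [-5.41, 0.53, 8.98], "slide": [-0.22, 0.01, 0.35], "claw": 20},
    {"turn": [-5.41, 0.53, 8.98], "slide": [-0.22, 0.01, 0.35], "claw": 20},
    {"turn": [-5.41, 0.53, 8.98], "slide": [-0.22, 0.01, 0.35], "claw": 20},
    {"turn": [-5.41, 0.53, 8.98], "slide": [-0.22, 0.01, 0.35], "claw": 20}
  ]
}}

```text
t: 20.52
eef_pos: [503.2, 46.5, 161.5]
tcp_rot: [2.615, 0.138, 1.704]
ft_force: [-3.4, -0.3, -2.1]
opening: 0.635
grip_force: 29.8
```

Emit:
{"op": "jog_arm", "data": {
  "targets": [
    {"turn": [-5.41, 0.53, 8.98], "slide": [-0.22, 0.01, 0.35], "claw": 20},
    {"turn": [-5.41, 0.53, 8.98], "slide": [-0.22, 0.01, 0.35], "claw": 20},
    {"turn": [-5.41, 0.53, 8.98], "slide": [-0.22, 0.01, 0.35], "claw": 20},
    {"turn": [-5.41, 0.53, 8.98], "slide": [-0.22, 0.01, 0.35], "claw": 20},
    {"turn": [-5.41, 0.53, 8.98], "slide": [-0.22, 0.01, 0.35], "claw": 20}
  ]
}}

```text
t: 21.15
eef_pos: [502.8, 46.5, 163.8]
tcp_rot: [2.918, 0.5, 2.6]
ft_force: [-3.2, 0.1, 1.8]
opening: 0.633
grip_force: 29.9
```

Emit:
{"op": "jog_arm", "data": {
  "targets": [
    {"turn": [-5.41, 0.53, 8.98], "slide": [-0.22, 0.01, 0.35], "claw": 20},
    {"turn": [-5.41, 0.53, 8.98], "slide": [-0.22, 0.01, 0.35], "claw": 20},
    {"turn": [-5.41, 0.53, 8.98], "slide": [-0.22, 0.01, 0.35], "claw": 20},
    {"turn": [-5.41, 0.53, 8.98], "slide": [-0.22, 0.01, 0.35], "claw": 20},
    {"turn": [-5.41, 0.53, 8.98], "slide": [-0.22, 0.01, 0.35], "claw": 20}
  ]
}}

```text
t: 21.78
eef_pos: [502.3, 46.6, 165.9]
tcp_rot: [-2.844, 0.464, -2.638]
ft_force: [-0.4, 0.9, 2.0]
opening: 0.633
grip_force: 29.9
```

```bash
python3 - <<'E'
from plan import *
from cell import *
st=state();zt=Ro.from_euler("xyz",st["tcp_rot"]).apply([0,0,1]);print(st["joints"].round(3),st["eef_pos"].round(1),st["ft_force"].round(1),st["moment"].round(2),zt.round(4))
g=st["eef_pos"]-19*zt-C; print("grasp along/off axis",(g@AX).round(2),(g-(g@AX)*AX).round(2))
E
```

```text
[-0.016  0.28   2.255 -0.597  0.075 -1.435] [502.3  46.6 165.9] [-0.4  0.9  2. ] [0.23 0.09 0.06] [ 0.5164 -0.0502 -0.8549]
grasp along/off axis 44.46 [0.37 0.02 0.23]
```

Turned 714° in total, so the thread should have let go. I'll make a gentle test pull along the axis.

Emit:
{"op": "jog_arm", "data": {
  "targets": [
    {"turn": [0, 0, 0], "slide": [-0.5, 0, 0.85], "claw": 20},
    {"turn": [0, 0, 0], "slide": [-0.5, 0, 0.85], "claw": 20},
    {"turn": [0, 0, 0], "slide": [-0.5, 0, 0.85], "claw": 20},
    {"turn": [0, 0, 0], "slide": [-0.5, 0.1, 0.85], "claw": 20}
  ]
}}

```text
t: 22.28
eef_pos: [499.9, 46.7, 169.0]
tcp_rot: [-2.849, 0.466, -2.648]
ft_force: [-0.2, 1.2, -1.6]
opening: 0.639
grip_force: 29.9
```

Emit:
{"op": "jog_arm", "data": {
  "targets": [
    {"turn": [0, 0, 0], "slide": [-2.1, 0.1, 3.4], "claw": 20},
    {"turn": [0, 0, 0], "slide": [-4.2, 0.3, 6.8], "claw": 20},
    {"turn": [0, 0, 0], "slide": [-6.3, 0.4, 10.2], "claw": 20},
    {"turn": [0, 0, 0], "slide": [-8.4, 0.5, 13.6], "claw": 20},
    {"turn": [0, 0, 0], "slide": [-8.4, 0.5, 13.6], "claw": 20}
  ]
}}

```text
t: 22.9
eef_pos: [470.2, 48.6, 216.9]
tcp_rot: [-2.849, 0.466, -2.648]
ft_force: [0.3, -0.6, -0.8]
opening: 0.638
grip_force: 29.9
```

```bash
python3 - <<'E'
from plan import *
from cell import *
st=state();print(st["joints"].round(3),st["eef_pos"].round(1),st["ft_force"].round(1),st["opening"])
d=read_camera("scene"); a=cv2.resize(d["frame"][100:250,220:370],(600,600),interpolation=cv2.INTER_CUBIC)
cv2.imwrite("pics/s2.png",a)
# tray cell centre: tray (462,-338,-.0319)
x,y,t=462.02,-338.0,-.03186; print("cell",x-76.5*np.cos(t),y-76.5*np.sin(t))
E
```

```text
[-0.011  0.135  2.251 -0.207  0.218 -1.817] [470.2  48.6 216.9] [ 0.3 -0.6 -0.8] 0.638490961336908
cell 385.55882274558326 -335.56312231150883
```

View pics/s2.png

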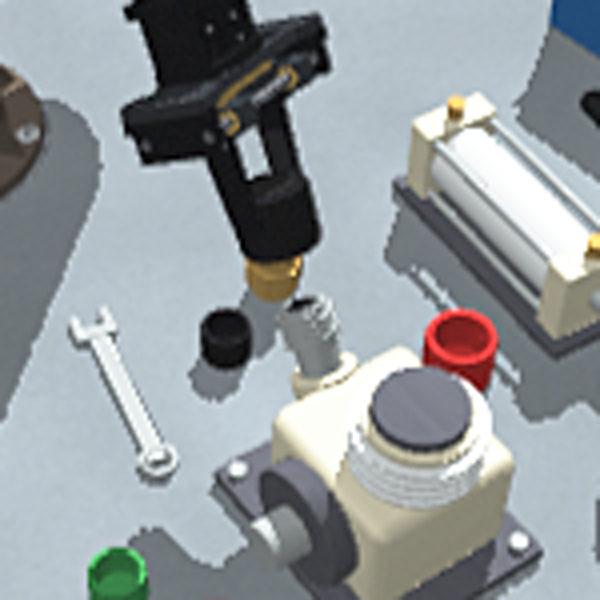

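The cap is off the neck and held straight in the fingers (crop (280,210)); the bare thread shows at (310,330). I'll stand it upright and carry it to the near compartment.

Emit:
{"op": "jog_arm", "data": {
  "targets": [
    {"turn": [0.6, 7.9, 0], "slide": [-3, 0, 6], "claw": 20},
    {"turn": [0.6, 7.9, 0], "slide": [-3, 0, 6], "claw": 20},
    {"turn": [0.6, 7.9, 0], "slide": [-2, 0, 6], "claw": 20},
    {"turn": [0.6, 7.9, 0], "slide": [0, 0, 4], "claw": 20}
  ]
}}

```text
t: 23.45
eef_pos: [462.8, 48.4, 239.0]
tcp_rot: [-3.137, -0.016, -2.715]
ft_force: [0.1, 0.2, -1.6]
opening: 0.633
grip_force: 29.9
```

Emit:
{"op": "jog_arm", "data": {
  "targets": [
    {"turn": [0, 0, -8], "slide": [-4, -20, 0], "claw": 20},
    {"turn": [0, 0, -8], "slide": [-8, -40, 0], "claw": 20},
    {"turn": [0, 0, -8], "slide": [-10, -45, 0], "claw": 20},
    {"turn": [0, 0, -8], "slide": [-10, -45, 0], "claw": 20},
    {"turn": [0, 0, -8], "slide": [-10, -45, -5], "claw": 20}
  ]
}}

```text
t: 24.08
eef_pos: [420.4, -148.2, 233.5]
tcp_rot: [-3.135, -0.012, 2.866]
ft_force: [1.6, -0.2, -2.4]
opening: 0.634
grip_force: 29.8
```

Emit:
{"op": "jog_arm", "data": {
  "targets": [
    {"turn": [0, 0, -8], "slide": [-10, -45, -10], "claw": 20},
    {"turn": [0, 0, -8], "slide": [-10, -45, -20], "claw": 20},
    {"turn": [0, 0, -8], "slide": [-8, -45, -30], "claw": 20},
    {"turn": [0, 0, -8], "slide": [-5, -35, -30], "claw": 20},
    {"turn": [0, 0, 0], "slide": [-2, -19, -20], "claw": 20}
  ]
}}

```text
t: 24.7
eef_pos: [384.9, -337.2, 121.8]
tcp_rot: [-3.136, -0.014, 2.308]
ft_force: [0.2, -0.9, -0.7]
opening: 0.638
grip_force: 29.9
```

```bash
python3 - <<'E'
from plan import *
from cell import *
st=state();print(st["joints"].round(3),st["eef_pos"].round(1),st["ft_force"].round(1),st["opening"],Ro.from_euler("xyz",st["tcp_rot"]).apply([0,0,1]).round(3))
ims=[]
for c in("scene","top"):
    d=read_camera(c); p=proj(d,[385.6,-335.6,4.])[0]; print(c,p.round(1),[(np.round(r["xy"]).tolist(),round(r["conf"],2)) for r in look_for("tray_cell",c)[:2]])
    x,y=p.astype(int);x=max(x,50);f=d["frame"].copy()
    o=cv2.resize(f[y-50:y+50,x-50:x+50],(400,400),interpolation=cv2.INTER_CUBIC)
    R=proj(d,rect([462.02,-338,-.0319],310,180,24)); cv2.polylines(o,[np.int32((R-[x-50,y-50]+.5)*4)],True,(0,0,255),1)
    cv2.circle(o,tuple(np.int32((p-[x-50,y-50]+.5)*4)),4,(0,255,0),-1); ims.append(o)
cv2.imwrite("pics/tray.png",np.hstack(ims))
E
```

```text
[-0.845  0.461  1.925 -0.009  0.769 -1.576] [ 384.9 -337.2  121.8] [ 0.2 -0.9 -0.7] 0.6382546418587726 [-0.014  0.006 -1.   ]
scene [173.3 246.6] []
top [377.5 289. ] [([367.0, 238.0], 0.89)]
```

View pics/tray.png

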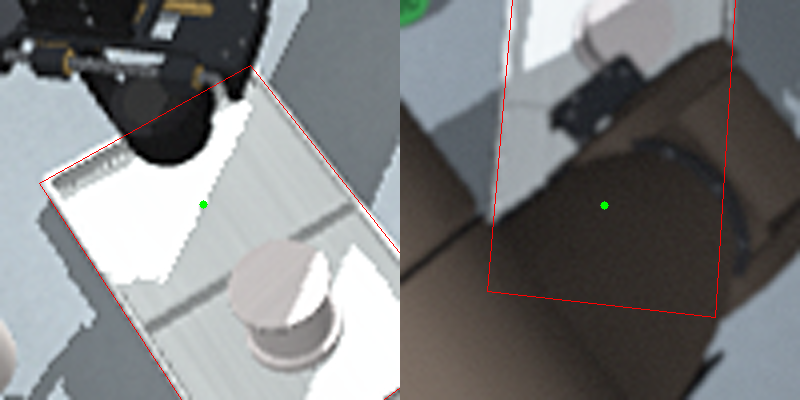

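The tray model (red) matches its rim in both views, and the cell centre (green) lies amid the empty near compartment. Lowering now.

Emit:
{"op": "jog_arm", "data": {
  "targets": [
    {"turn": [0, 0, 0], "slide": [0, 0, -25], "claw": 20},
    {"turn": [0, 0, 0], "slide": [0, 0, -30], "claw": 20},
    {"turn": [0, 0, 0], "slide": [0, 0, -20], "claw": 20},
    {"turn": [0, 0, 0], "slide": [0, 0, -10], "claw": 20},
    {"turn": [0, 0, 0], "slide": [0, 0, -2], "claw": 20}
  ]
}}

```text
t: 25.52
eef_pos: [386.0, -335.2, 37.0]
tcp_rot: [-3.136, -0.012, 2.313]
ft_force: [-0.3, -0.5, -0.7]
opening: 0.639
grip_force: 29.9
```

Emit:
{"op": "jog_arm", "data": {
  "targets": [
    {"turn": [0, 0, 0], "slide": [0, 0, -2], "claw": 20},
    {"turn": [0, 0, 0], "slide": [0, 0, -1], "claw": 20}
  ]
}}

```text
t: 25.78
eef_pos: [385.9, -335.7, 34.1]
tcp_rot: [-3.136, -0.012, 2.313]
ft_force: [-0.0, -0.4, -1.6]
opening: 0.636
grip_force: 29.9
```

Emit:
{"op": "jog_arm", "data": {
  "targets": [
    {"turn": [0, 0, 0], "slide": [0, 0, -1], "claw": 20},
    {"turn": [0, 0, 0], "slide": [0, 0, 0], "claw": 20}
  ]
}}

```text
t: 26.02
eef_pos: [385.6, -335.6, 32.7]
tcp_rot: [-3.136, -0.013, 2.312]
ft_force: [0.1, -0.7, -0.7]
opening: 0.635
grip_force: 29.9
```

Emit:
{"op": "jog_arm", "data": {
  "targets": [
    {"turn": [0, 0, 0], "slide": [0, 0, -1], "claw": 20},
    {"turn": [0, 0, 0], "slide": [0, 0, -1], "claw": 20}
  ]
}}

```text
t: 26.28
eef_pos: [385.6, -335.5, 30.6]
tcp_rot: [-3.136, -0.013, 2.312]
ft_force: [0.1, -0.3, -0.8]
opening: 0.638
grip_force: 29.9
```

Emit:
{"op": "jog_arm", "data": {
  "targets": [
    {"turn": [0, 0, 0], "slide": [0, 0, -1], "claw": 20},
    {"turn": [0, 0, 0], "slide": [0, 0, -1], "claw": 20}
  ]
}}

```text
t: 26.52
eef_pos: [385.1, -334.9, 29.2]
tcp_rot: [-3.136, -0.014, 2.312]
ft_force: [-5.7, 5.7, 21.2]
opening: 0.638
grip_force: 30.0
```

Emit:
{"op": "jog_arm", "data": {
  "targets": [
    {"turn": [0, 0, 0], "slide": [0, 0, -0.5], "claw": 20},
    {"turn": [0, 0, 0], "slide": [0, 0, -0.5], "claw": 20}
  ]
}}

```text
t: 26.78
eef_pos: [384.9, -334.5, 28.6]
tcp_rot: [-3.136, -0.015, 2.313]
ft_force: [-4.4, 9.4, 21.2]
opening: 0.635
grip_force: 30.0
```

Contact is at z ≈ 29 with 21 N, so the cap is on the floor. I'll ease off slightly and open.

Emit:
{"op": "jog_arm", "data": {
  "targets": [
    {"turn": [0, 0, 0], "slide": [0, 0, 0.5], "claw": 20},
    {"turn": [0, 0, 0], "slide": [0, 0, 0], "claw": 66},
    {"turn": [0, 0, 0], "slide": [0, 0, 0], "claw": 75},
    {"turn": [0, 0, 0], "slide": [0, 0, 0], "claw": 90},
    {"turn": [0, 0, 0], "slide": [0, 0, 0], "claw": 95}
  ]
}}

```text
t: 27.4
eef_pos: [385.6, -335.5, 28.0]
tcp_rot: [-3.136, -0.013, 2.312]
ft_force: [-0.2, 0.1, 0.5]
opening: 0.904
grip_force: 0.0
```

Emit:
{"op": "jog_arm", "data": {
  "targets": [
    {"turn": [0, 0, 0], "slide": [0, 0, 10], "claw": 95},
    {"turn": [0, 0, 0], "slide": [0, 0, 25], "claw": 95},
    {"turn": [0, 0, 0], "slide": [0, 0, 40], "claw": 95},
    {"turn": [0, 0, 0], "slide": [0, 0, 50], "claw": 95},
    {"turn": [0, 0, 0], "slide": [0, 0, 50], "claw": 95}
  ]
}}

```text
t: 28.02
eef_pos: [385.4, -335.3, 205.4]
tcp_rot: [-3.136, -0.012, 2.313]
ft_force: [0.7, -1.1, -0.6]
opening: 0.951
grip_force: 0.0
```

```bash
python3 - <<'E'
from plan import *
from cell import *
st=state();print(st["eef_pos"].round(1),st["ft_force"].round(1),st["opening"],st["qvel"].round(3))
d=read_camera("scene"); o=cv2.resize(d["frame"][160:330,90:320],None,fx=2,fy=2,interpolation=cv2.INTER_CUBIC)
h=cv2.convexHull(proj(d,cyl(np.array([385.5,-335,28.]),np.array([0,0,1.]))).astype(np.float32)); cv2.polylines(o,[np.int32((h-[90,160]+.5)*2)],True,(0,255,0),1)
w=read_camera("wrist")["frame"]; cv2.imwrite("pics/end.png",np.hstack([o,cv2.resize(w,(340*560//420//1,340))[:, 60:400]]))
E
```

```text
[ 385.4 -335.3  205.4] [ 0.7 -1.1 -0.6] 0.9511614367675287 [-0.001 -0.52  -0.462  0.006  0.971 -0.008]
```

View pics/end.png

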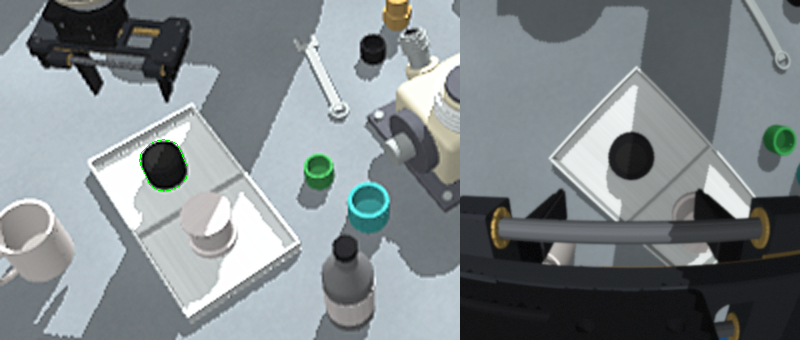

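The cap stands upright at picture pixel (165,165), matching the green outline of a flat-standing cap in the near compartment. The filter and the other things visible in the picture look unmoved. One still row, then I hand in.

Emit:
{"op": "jog_arm", "data": {
  "targets": [
    {"turn": [0, 0, 0], "slide": [0, 0, 0], "claw": 95},
    {"turn": [0, 0, 0], "slide": [0, 0, 0], "claw": 95}
  ]
}}

```text
t: 28.38
eef_pos: [385.2, -335.1, 202.1]
tcp_rot: [-3.136, -0.015, 2.313]
ft_force: [0.4, -0.2, -0.4]
opening: 0.95
grip_force: 0.0
```

```bash
python3 -c "
from cell import *
print(job_done())"
```

```text
the job is handed in; nothing more can be done
None
```

The black cap is unscrewed and stands upright, open end down, in the tray's near compartment; I let go and handed the job in at about 28 s, and no verdict came back.

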